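# Brush out a canister, fit its double lid, lift the outer lid alone

### The job

Brush out the tall canister: run the brush down to the bottom twice, then stand it back in its holder. Carry both nested lids together by the inner lid's knob, lower them gently, without dropping them, until the inner lid is fully seated in the canister's mouth, and let go. Then lift the outer lid off alone by its collar, well clear above the knob, leaving the inner lid seated, the canister and everything else in place, and finish while still holding the outer lid there, level and still.

Things in the scene. Friction and masses are not known exactly. Their poses are not given: they have to be found in the camera images.
- canister: open round aluminium canister, 102 mm across, 110 mm tall, wall 4 mm, floor 4 mm thick, loose, 0.95 kg, standing upright on the table; origin at the centre of its underside, z up along its axis. It can change places with the lid pair and the brush holder: any of the three stands left, middle or right
- canister_mouth (a point): centre of the canister's open mouth, at the height of the rim (110 mm above the underside); the mouth is 94 mm wide
- canister_floor (a point): centre of the canister's inner floor (106 mm below the rim)
- brush_holder: fixed grey cup on a round foot 90 mm across; the cup is 52 mm wide outside, 44 mm inside, its rim 60 mm above the table, open at the top; origin at the centre of the foot's underside
- holder_floor (a point): centre of the holder cup's inner floor, 10 mm above the table, on which the brush stands
- brush: long brush standing head down in the holder (top 178 mm above the table, taller than the canister), loose, about 80 g, 168 mm long: grey ribbed round head 36 mm across and 60 mm long, above it a straight round wooden handle 16 mm across and 108 mm long; origin at the centre of the head's flat lower end, z along the brush towards the handle's end
- brush_handle (a point): the handle's middle, on the axis, 115 mm above the brush's lower end and 53 mm below the handle's top: where to grip
- brush_foot (a point): centre of the head's flat lower end
- inner_lid: inner lid, loose, 0.22 kg: steel plug 12 mm deep tapering from 89 to 80 mm wide at its underside (goes into the mouth), flange 101 mm across and 4 mm thick (comes to rest on the rim), upright wooden knob 22 mm across whose top is 72 mm above the underside. Starts on the table, outer lid lying on it. Origin: centre of the underside, 12 mm below the rim when seated
- inner_knob (a point): on the knob's axis, 57 mm above the inner lid's underside: middle of the part (42 to 72 mm up) that stands out above the outer lid's collar on the nested pair. Gripping the knob and lifting carries both lids
- outer_lid: outer lid, loose, 0.18 kg, aluminium: disc 114 mm across with a 40 mm hole that the knob passes through, skirt 10 mm deep, round collar 48 mm across outside, 40 inside, round the hole. Origin: centre of the skirt's lower edge; disc top 14 mm, collar top 36 mm above it. Lies loosely on the inner lid's flange, origin 6 mm above the inner lid's, centred within 3 mm
- outer_collar (a point): on the collar's axis, half-way up the collar, 25 mm above the outer lid's origin, 11 mm above the disc: grip the outer lid here across the 48 mm collar, the knob between the fingers (its top is 41 mm above this point). The lid must rise about 66 mm to clear the knob
- tape_1: bystander: loose roll of tape, 104 mm across, 25 mm high, lying flat on the near part of the table; origin at the centre of its underside
- date_stamp: bystander: loose small hand stamp, 64 mm high, standing on the far part of the table; origin at the centre of its underside

How it is judged:
On the way, in this order (a step that is already met when the one before it is completed fails the run):
1. the brush's lower end is inside the canister, less than 30 mm above its floor (horizontal distance between brush_foot and canister_mouth below 0.035 m and z of brush_foot in the frame of canister_floor below 0.03 m), for 0.05 s.
2. the brush has come up, its lower end more than 65 mm above the canister's floor (horizontal distance between brush_foot and canister_mouth below 0.035 m and z of brush_foot in the frame of canister_floor between 0.065 and 0.2 m), for 0.05 s.
3. the brush is down again, less than 30 mm above the canister's floor (all of step 1), for 0.05 s.
4. the brush stands in its holder again, let go (horizontal distance between brush_foot and holder_floor below 0.01 m and z of brush_foot in the frame of holder_floor between -0.004 and 0.005 m and angle between brush_foot's own z axis and vertical below 0.2 rad and contact force between the fingers and brush below 0.1 N), for 0.2 s.
5. both lids are on the canister, inner lid seated in the mouth, outer lid lying on it, let go (horizontal distance between inner_lid and canister_mouth below 0.006 m and z of inner_lid in the frame of canister_mouth between -0.016 and -0.008 m and angle between inner_lid's own z axis and vertical below 0.06 rad and z of outer_lid in the frame of inner_lid between 0.002 and 0.01 m and horizontal distance between outer_lid and inner_lid below 0.006 m and contact force between the fingers and outer_lid below 0.1 N and contact force between the fingers and inner_lid below 0.1 N), for 0.2 s.
At the end, for the whole second after the job is handed in: Fingers hold the outer lid level (0.2 rad), still and free, at least 75 mm above the inner lid's underside; inner lid seated in the mouth (6 mm of centre, 4 mm of height, 0.06 rad); canister upright within 40 mm of its start; brush back in its holder (all of step 4 and horizontal distance between inner_lid and canister_mouth below 0.006 m and z of inner_lid in the frame of canister_mouth between -0.016 and -0.008 m and angle between inner_lid's own z axis and vertical below 0.06 rad and angle between canister's own z axis and vertical below 0.05 rad and distance of canister from where it was at the start of the episode below 0.04 m and z of outer_lid in the frame of inner_lid above 0.075 m and height (world z) of outer_lid above 0.175 m and contact force between the fingers and outer_lid above 1 N and contact force between each of outer_lid, the fingers and inner_lid below 0.1 N and contact force between outer_lid and canister below 0.1 N and angle between outer_lid's own z axis and vertical below 0.2 rad and linear speed of outer_lid below 0.03 m/s); the arm keeps its last pose, push and grip.
It fails at once if the outer lid is taken off while the inner lid is not seated in the canister (z of outer_lid in the frame of inner_lid above 0.03 m and not (horizontal distance between inner_lid and canister_mouth below 0.006 m and z of inner_lid in the frame of canister_mouth between -0.016 and -0.008 m and angle between inner_lid's own z axis and vertical below 0.06 rad)).
It fails at once if the lids are dropped onto the canister (horizontal distance between inner_lid and canister_mouth below 0.03 m and contact force between the fingers and inner_lid below 0.1 N and linear speed of inner_lid above 0.4 m/s).
It fails at once if the canister is tipped or shoved more than 40 mm (angle between canister's own z axis and vertical above 0.2 rad or distance of canister from where it was at the start of the episode above 0.04 m).
It fails at once if the tape roll or the stamp is pushed away by more than 30 mm (distance of any of tape_1, date_stamp from where it was at the start of the episode above 0.03 m).
It also fails if it takes over 72 s, if anything falls off the work surface, if the arm or the gripper's body presses on something with over 40 N, if the wrist force passes 120 N, or if a joint passes its speed limit or range.

### The arm

A 6-joint arm with a two-finger parallel gripper is mounted at the origin on a cart in front of the work surface, level with it; the furniture and walls round the work are solid. World frame = base frame: x ahead of the robot, y to its left, z up, the work surface at z = 0. Lengths are in m, angles in rad, forces in N, time in s.
With the tool pointing down it reaches from about 0.425 to 0.95 m from the base axis. Payload 3.5 kg.
Tool frame: the origin (TCP) lies at the very end of the fingers, on their centre line; the grasp point (between the pads) lies ctrl.tcp_to_grasp behind it (ctrl.tcp_to_grasp is the distance from the TCP to the grasp point, in m); z points along the fingers, y is the line along which they close (so a half turn about z gives the same grasp; the last joint's range is limited). The gripper opens to 85 mm and grips with 20 to 120 N. Pads are 22 mm wide; open, the fingers measure 114 mm over their backs; the gripper's body (76 mm by 85 mm) begins 54 mm behind the grasp point. The pads swing forward as they close: fully open they stand 13 mm farther back than shut.
Start: joints at [-1.303, 0.286, 1.577, -0, 1.279, -0.15], TCP at [0.274, -0.617, 0.231] pointing down, gripper open.
Joint ranges: [-2.77, 2.77], [-0.9, 2.22], [0.21, 2.48], [-1.53, 4.67], [0.24, 2.81], [-2.84, 2.84]. Speed limits (rad/s): [2.79, 2.79, 3.14, 3.14, 3.14, 3.14].

### API

Orientations are given as a unit quaternion [x, y, z, w].
In Python, from plant import ctrl gives the robot as it stands.
- The arm moves only by the shell command python3 -m inch 'ROWS' [FORCE]. ROWS is JSON, a list of rows, each an object with "slide": the shift along the tool's x, y, z in cm, a list of three; "turn": the turn about the tool's z in rad; "grip": the finger opening in cm, from 0 to 8.54. A call has 1 to 20 rows; each row is the pose to reach, as a shift and turn from the pose commanded when the call began, along the tool's axes at that moment; what a row does not reach only later rows make up. A row lasts 1/10 s, in which the tool goes at most 50 mm and 8.59 degrees, less where a joint would pass 70% of its speed; a pose out of reach is approached as far as the arm can. A call with a gripper value outside its range is refused whole. The fingers move at their own pace and stop on an object; FORCE is the grip in N (left out, the last holds). Time passes only in rows, so rows that repeat a pose let the fingers close. It gives the time, the measured TCP pose, the force, the opening and the grip force at its end, in the units of the state.
- ctrl.get_state(): the state, without advancing time (a new reading comes with each control period).
- ctrl.read_camera(name): name is "side" or "top"; returns (picture, depth): 400x640x3 uint8, red, green, blue; 400x640 float32, m along the optical axis (not along the pixel's ray), 0 where there is no reading.
- ctrl.camera_info(name): a dict with "K" (3x3 intrinsics, pixels), "camera_from_world" (4x4, takes a point from world to camera coordinates). Camera axes: x right, y down, z forward; pixel columns grow to the right and rows downward; lengths in m; the calibration is good to about 2 mm. A picture is of the moment at which its call begins. camera_info takes no time and is no camera call.
- ctrl.sign_off(): hands the job in; it is judged then, once.
The state is a dict: "time": time; "qpos": joint angles; "dq": joint speeds; "joint_efforts": joint torques, N m; "eef_pos": TCP position; "tcp_rot": TCP orientation; "contact_force": force on the tool from outside, world axes, zero at the start; "wrist_torque": the same for the moment, N m; "opening": opening from 0.0 (shut) to 1.0 (fully open); "finger_force": force on a finger pad.
Only numpy, scipy, OpenCV 4.12 (cv2) and the standard library are available. Lean on these libraries where they do the work, as an engineer would, in place of code of your own. Each camera call takes 0.05 s, during which the arm holds its last target. There are 200 camera calls.

## Working session

There is one attempt and no reset: what is moved stays moved. The work goes in short steps, Python scripts to look and compute and a shell command to move; the robot and the scene stay as the last step left them, time stands still between calls to the robot, and variables do not carry over. Pictures are saved under pics/ and viewed, at most 10 in all, crops included, and the job is handed in when it is done.

```bash
ls; mkdir -p pics; python3 - <<'E'
from plant import ctrl
import cv2,numpy as np
print(ctrl.get_state(), ctrl.tcp_to_grasp)
for n in("side","top"):
    p,d=ctrl.read_camera(n); cv2.imwrite(f"pics/{n}0.png",p[:,:,::-1]); np.save(f"pics/{n}0d.npy",d)
    i=ctrl.camera_info(n); print(n,i["K"],np.round(i["camera_from_world"],3))
E
```

```text
pics
{'time': 0.0, 'qpos': array([-1.30297777e+00,  2.87158619e-01,  1.57819589e+00,  4.55664490e-06,
        1.27860839e+00, -1.49979130e-01]), 'dq': array([-1.08211099e-04,  5.07920643e-04, -3.64340045e-04, -3.33469793e-04,
       -8.86179298e-05, -2.18861789e-04]), 'joint_efforts': array([ 7.56532845e-04, -4.05978549e+01, -2.92624784e+01, -3.54960196e-05,
        5.88457537e-03,  2.20653853e-06]), 'eef_pos': array([ 0.27374272, -0.61627112,  0.22994166]), 'tcp_rot': array([ 9.78259318e-01,  2.07382019e-01, -6.76093613e-05, -1.18319224e-03]), 'contact_force': array([-0.28629624, -0.86005687,  0.53194298]), 'wrist_torque': array([-0.00754521,  0.01072766,  0.06331057]), 'finger_force': 0.0, 'opening': 1.0010292169835164} 0.0187
side [[377.17989392   0.         312.71246959]
 [  0.         377.17989392 195.69451405]
 [  0.           0.           1.        ]] [[ 0.997  0.072 -0.006 -0.571]
 [ 0.061 -0.881 -0.469  0.027]
 [-0.039  0.468 -0.883  0.974]
 [ 0.     0.     0.     1.   ]]
top [[363.58116357   0.         319.50766718]
 [  0.         363.58116357 196.5388871 ]
 [  0.           0.           1.        ]] [[-0.053 -0.999 -0.004  0.039]
 [-0.977  0.053 -0.205  0.605]
 [ 0.205 -0.007 -0.979  0.884]
 [ 0.     0.     0.     1.   ]]
```

View pics/top0.png

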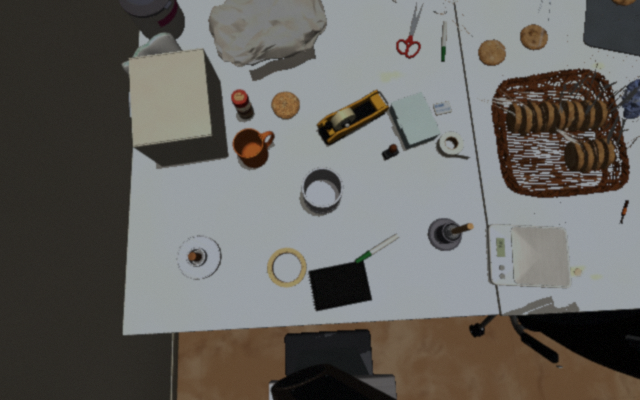

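View pics/side0.png

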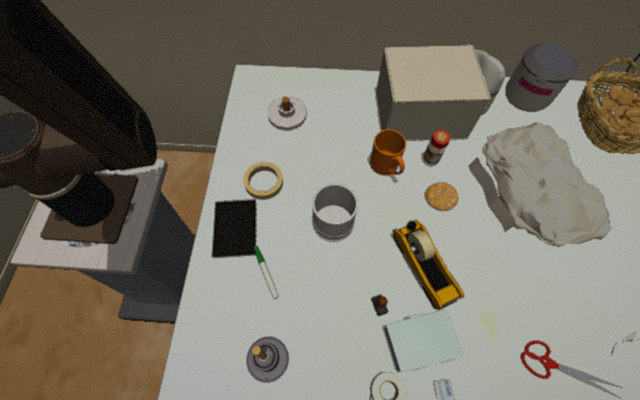

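Top view: lid pair at about (199,257), canister mouth (322,189), brush and holder (445,233), tape (287,267), stamp (390,152). In the side view these are (287,110), (334,205), (267,357), (263,180) and (380,303).

```bash
cat > h.py <<'E'
import numpy as np,cv2
from plant import ctrl
from scipy.optimize import least_squares
def look(name,save=None):
    p,d=ctrl.read_camera(name)
    if save: cv2.imwrite(f"pics/{save}.png",p[:,:,::-1])
    return p,d
def cloud(name,d):
    i=ctrl.camera_info(name);K=i["K"];T=np.linalg.inv(i["camera_from_world"])
    v,u=np.mgrid[:400,:640]
    c=np.stack([(u-K[0,2])/K[0,0]*d,(v-K[1,2])/K[1,1]*d,d],-1)
    w=c@T[:3,:3].T+T[:3,3]; w[d<=0]=np.nan
    return w
def near(w,x,y,r,z0,z1):
    q=w.reshape(-1,3); q=q[np.isfinite(q[:,0])]
    return q[(np.hypot(q[:,0]-x,q[:,1]-y)<r)&(q[:,2]>z0)&(q[:,2]<z1)]
def circ(q,r=None):
    m=q.mean(0)
    f=(lambda a:np.hypot(q[:,0]-a[0],q[:,1]-a[1])-a[2]) if r is None else (lambda a:np.hypot(q[:,0]-a[0],q[:,1]-a[1])-r)
    s=least_squares(f,[m[0],m[1],.04] if r is None else m[:2],loss="soft_l1",f_scale=.002)
    return np.round(s.x,4),round(float(np.sqrt(np.mean(s.fun**2))),4)
E
python3 - <<'E'
from h import *
for n,px in(("top",dict(lid=(199,257),can=(322,189),br=(445,233),tape=(287,249),stamp=(390,152),tbl=(240,220))),("side",dict(lid=(287,110),can=(334,205),br=(267,357),tape=(263,163),stamp=(380,303),tbl=(300,250)))):
    d=np.load(f"pics/{n}0d.npy"); w=cloud(n,d)
    for k,(u,v) in px.items(): print(n,k,np.round(w[v,u],4))
    for k in("can","lid","br","stamp"):
        u,v=px[k]; x,y=w[v,u,:2]
        for z0,z1 in((.0025,.012),(.012,.03),(.03,.05),(.055,.068),(.068,.08),(.1,.115),(.13,.15),(.15,.17),(.172,.185)):
            q=near(w,x,y,.09,z0,z1)
            if len(q)>3: print(' ',k,z0,len(q),np.round(q.mean(0),4),np.round((q.min(0)[:2]+q.max(0)[:2])/2,4),np.round(np.ptp(q,0)[:2],3),circ(q))
E
```

```text
top lid [0.4683 0.3243 0.0442]
top can [ 0.6398 -0.002   0.0032]
top br [ 0.4944 -0.3094  0.0582]
top tape [0.4778 0.0992 0.0252]
top stamp [ 0.7259 -0.1937  0.0371]
top tbl [ 0.5656  0.2278 -0.0008]
  can 0.0025 674 [6.299e-01 5.000e-04 4.800e-03] [ 0.6418 -0.0021] [0.171 0.179] (array([0.6293, 0.0013, 0.0325]), 0.0208)
  can 0.012 98 [ 0.6296 -0.0019  0.0215] [ 0.6194 -0.0017] [0.099 0.094] (array([ 6.188e-01, -3.000e-04,  4.870e-02]), 0.0008)
  can 0.03 123 [ 0.6255 -0.      0.0399] [0.6189 0.0016] [0.099 0.098] (array([ 6.188e-01, -2.000e-04,  4.880e-02]), 0.0007)
  can 0.055 80 [6.272e-01 1.000e-04 6.140e-02] [ 0.6193 -0.    ] [0.098 0.092] (array([ 6.19e-01, -6.00e-04,  4.87e-02]), 0.0006)
  can 0.068 81 [ 0.6292 -0.0019  0.0743] [ 6.191e-01 -3.000e-04] [0.098 0.094] (array([ 6.189e-01, -3.000e-04,  4.860e-02]), 0.0007)
  can 0.1 285 [ 0.6236 -0.0015  0.109 ] [ 0.6208 -0.0008] [0.103 0.101] (array([ 6.204e-01, -6.000e-04,  4.900e-02]), 0.0015)
  lid 0.0025 177 [0.4633 0.3141 0.0038] [0.4676 0.3234] [0.176 0.175] (array([0.4701, 0.3338, 0.0739]), 0.012)
  lid 0.012 1283 [0.4694 
[... 4214 characters left out ...]
 0.5047 -0.3302  0.1612] [ 0.5023 -0.3287] [0.01  0.013] (array([ 0.4994, -0.3275,  0.0078]), 0.0002)
  br 0.172 71 [ 0.4998 -0.3276  0.1767] [ 0.4998 -0.3274] [0.014 0.015] (array([ 0.4998, -0.3275,  0.0054]), 0.0019)
  stamp 0.0025 89 [ 0.7253 -0.2256  0.0051] [ 0.73   -0.2148] [0.153 0.148] (array([ 0.7072, -0.2375,  0.0472]), 0.0214)
  stamp 0.012 178 [ 0.7377 -0.2187  0.0204] [ 0.7383 -0.2347] [0.042 0.113] (array([ 0.4438, -0.3371,  0.3168]), 0.0064)
  stamp 0.03 700 [ 0.7786 -0.2549  0.0472] [ 0.7712 -0.2459] [0.095 0.094] (array([ 0.7779, -0.2537,  0.0227]), 0.0115)
  stamp 0.055 72 [ 0.7347 -0.2012  0.0603] [ 0.7349 -0.2009] [0.018 0.019] (array([ 0.7349, -0.2008,  0.0069]), 0.0023)
```

```bash
cat >> h.py <<'E'
from scipy.spatial.transform import Rotation as R
def go(x,y,z):
    s=ctrl.get_state(); M=R.from_quat(s["tcp_rot"]).as_matrix()
    print("slide cm",np.round(M.T@(np.array([x,y,z])-s["eef_pos"])*100,2),"t",round(s["time"],2),"at",np.round(s["eef_pos"],4),"open",round(s["opening"],3),"F",np.round(s["contact_force"],2),round(s["finger_force"],1))
E
python3 -c "
from h import *
go(.4983,-.327,.231);go(.4983,-.327,.111)"
```

```text
slide cm [ 32.26 -17.34  -0.05] t 0.1 at [ 0.2737 -0.6163  0.23  ] open 0.996 F [ 0.41 -0.04 -0.48] 0.0
slide cm [ 32.26 -17.31  11.95] t 0.1 at [ 0.2737 -0.6163  0.23  ] open 0.996 F [ 0.41 -0.04 -0.48] 0.0
```

```bash
python3 -m inch '[{"slide":[2,-1,0],"turn":0,"grip":8.5},{"slide":[5,-2.7,0],"turn":0,"grip":8.5},{"slide":[9,-4.8,0],"turn":0,"grip":8.5},{"slide":[13,-7,0],"turn":0,"grip":8.5},{"slide":[17,-9.1,0],"turn":0,"grip":8.5},{"slide":[21,-11.3,0],"turn":0,"grip":8.5},{"slide":[25,-13.4,0],"turn":0,"grip":8.5},{"slide":[29,-15.6,0],"turn":0,"grip":8.5},{"slide":[31.5,-16.9,0],"turn":0,"grip":8.5},{"slide":[32.3,-17.3,0],"turn":0,"grip":8.5},{"slide":[32.3,-17.3,0],"turn":0,"grip":8.5},{"slide":[32.3,-17.3,0],"turn":0,"grip":8.5},{"slide":[32.3,-17.3,0],"turn":0,"grip":8.5},{"slide":[32.3,-17.3,0],"turn":0,"grip":8.5}]' 40; python3 -c "
from h import *
go(.4983,-.327,.111);look('side','s1');look('top','t1')"
```

```text
time: 1.5
eef_pos: [0.4982, -0.3288, 0.2312]
tcp_rot: [0.978, 0.206, -0.0, -0.0]
contact_force: [0.3, -0.5, -0.4]
opening: 0.993
finger_force: 0.0
slide cm [ 0.09 -0.16 12.02] t 1.5 at [ 0.4982 -0.3288  0.2312] open 0.993 F [ 0.33 -0.51 -0.41] 0.0
```

View pics/s1.png

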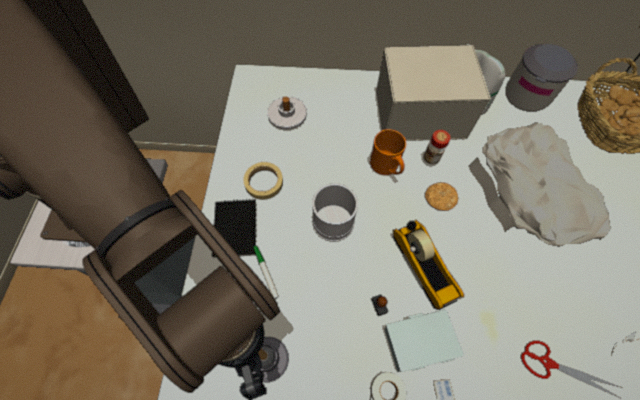

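The side view shows the gripper standing over the brush holder (brush about (265,357), finger tip (255,385)), with the canister and the rest untouched. I'll descend and grip.

```bash
python3 -m inch '[{"slide":[0.1,-0.15,2],"turn":0,"grip":8.5},{"slide":[0.1,-0.15,4],"turn":0,"grip":8.5},{"slide":[0.1,-0.15,6],"turn":0,"grip":8.5},{"slide":[0.1,-0.15,8],"turn":0,"grip":8.5},{"slide":[0.1,-0.15,10],"turn":0,"grip":8.5},{"slide":[0.1,-0.15,11.5],"turn":0,"grip":8.5},{"slide":[0.1,-0.15,12],"turn":0,"grip":8.5},{"slide":[0.1,-0.15,12],"turn":0,"grip":8.5},{"slide":[0.1,-0.15,12],"turn":0,"grip":3},{"slide":[0.1,-0.15,12],"turn":0,"grip":1},{"slide":[0.1,-0.15,12],"turn":0,"grip":1},{"slide":[0.1,-0.15,12],"turn":0,"grip":1},{"slide":[0.1,-0.15,12],"turn":0,"grip":1},{"slide":[0.1,-0.15,12],"turn":0,"grip":1},{"slide":[0.1,-0.15,12],"turn":0,"grip":1},{"slide":[0.1,-0.15,12],"turn":0,"grip":1},{"slide":[0.1,-0.15,12],"turn":0,"grip":1}]' 40; python3 -c "
from h import *
go(.4983,-.327,.231)"
```

```text
time: 3.3
eef_pos: [0.4995, -0.3263, 0.1118]
tcp_rot: [0.978, 0.207, 0.0, 0.0]
contact_force: [0.5, -0.2, 2.8]
opening: 0.178
finger_force: 39.2
slide cm [ -0.14   0.03 -11.92] t 3.3 at [ 0.4995 -0.3263  0.1118] open 0.178 F [ 0.55 -0.25  2.78] 39.2
```

```bash
python3 -m inch '[{"slide":[0,0,-1],"turn":0,"grip":1},{"slide":[0,0,-3],"turn":0,"grip":1},{"slide":[0,0,-5],"turn":0,"grip":1},{"slide":[0,0,-8],"turn":0,"grip":1},{"slide":[0,0,-11],"turn":0,"grip":1},{"slide":[0,0,-14],"turn":0,"grip":1},{"slide":[0,0,-15.5],"turn":0,"grip":1},{"slide":[0,0,-15.5],"turn":0,"grip":1},{"slide":[0,0,-15.5],"turn":0,"grip":1}]'; python3 -c "
from h import *
go(.621,-.002,.267)
for n in('side','top'):
    p,d=look(n,n+'2');w=cloud(n,d);e=ctrl.get_state()['eef_pos']
    for z0,z1 in((.16,.175),(.18,.2),(.2,.215),(.215,.228)):
        q=near(w,e[0],e[1],.035,z0,z1)
        if len(q)>3: print(n,z0,len(q),circ(q),np.round(q.mean(0),4))
"
```

```text
time: 4.2
eef_pos: [0.4987, -0.3255, 0.2649]
tcp_rot: [0.978, 0.207, -0.001, -0.001]
contact_force: [0.5, 0.5, -1.5]
opening: 0.177
finger_force: 39.1
slide cm [ 24.3  -24.6   -0.18] t 4.2 at [ 0.4987 -0.3255  0.2649] open 0.177 F [ 0.46  0.49 -1.51] 39.1
side 0.16 14 (array([ 0.4985, -0.3261,  0.0173]), 0.0002) [ 0.5127 -0.3307  0.1692]
side 0.18 29 (array([ 0.498 , -0.3262,  0.0177]), 0.0002) [ 0.5128 -0.3308  0.1907]
side 0.2 24 (array([ 0.4989, -0.3263,  0.0168]), 0.0003) [ 0.5136 -0.3308  0.2073]
side 0.215 83 (array([ 0.4949, -0.3251,  0.0177]), 0.0023) [ 0.5108 -0.3284  0.2213]
top 0.16 32 (array([ 0.4957, -0.3251,  0.0175]), 0.0007) [ 0.4931 -0.3105  0.1695]
top 0.18 63 (array([ 0.4955, -0.3254,  0.0177]), 0.0006) [ 0.493  -0.3119  0.1903]
top 0.2 45 (array([ 0.4957, -0.3251,  0.0174]), 0.0004) [ 0.4921 -0.312   0.2078]
top 0.215 124 (array([ 0.4953, -0.3263,  0.0149]), 0.003) [ 0.4963 -0.3169  0.2212]
```

```bash
python3 -m inch '[{"slide":[1,-1,0],"turn":0,"grip":1},{"slide":[3,-3,0],"turn":0,"grip":1},{"slide":[5.5,-5.5,0],"turn":0,"grip":1},{"slide":[8,-8.1,0],"turn":0,"grip":1},{"slide":[10.5,-10.6,0],"turn":0,"grip":1},{"slide":[13,-13.1,0],"turn":0,"grip":1},{"slide":[15.5,-15.7,0],"turn":0,"grip":1},{"slide":[18,-18.2,0],"turn":0,"grip":1},{"slide":[20.5,-20.7,0],"turn":0,"grip":1},{"slide":[22.5,-22.8,0],"turn":0,"grip":1},{"slide":[23.8,-24.1,0],"turn":0,"grip":1},{"slide":[24.3,-24.6,0],"turn":0,"grip":1},{"slide":[24.3,-24.6,0],"turn":0,"grip":1},{"slide":[24.3,-24.6,0],"turn":0,"grip":1},{"slide":[24.3,-24.6,0],"turn":0,"grip":1}]'; python3 -c "
from h import *
go(.621,-.002,.119)
look('side','s3')"
```

```text
time: 5.8
eef_pos: [0.6213, -0.0037, 0.2663]
tcp_rot: [0.978, 0.207, -0.0, 0.0]
contact_force: [0.5, -0.1, -0.8]
opening: 0.173
finger_force: 39.1
slide cm [ 0.05 -0.17 14.73] t 5.8 at [ 0.6213 -0.0037  0.2663] open 0.173 F [ 0.52 -0.15 -0.84] 39.1
```

View pics/s3.png

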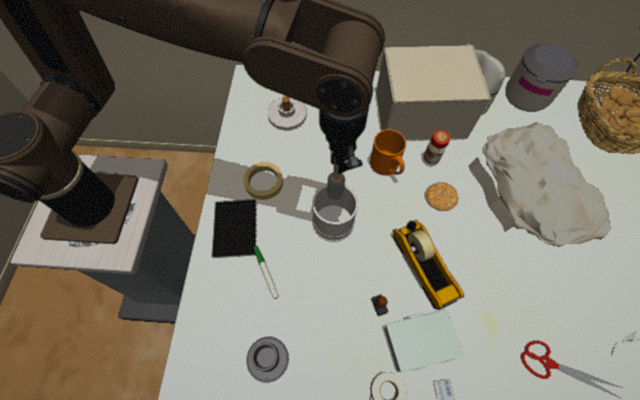

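The brush hangs over the canister mouth (334,205), the holder at (267,357) is empty, and everything else is in place. Now two strokes.

```bash
python3 -m inch '[{"slide":[0,-0.1,2],"turn":0,"grip":1},{"slide":[0,-0.1,5],"turn":0,"grip":1},{"slide":[0,-0.1,8],"turn":0,"grip":1},{"slide":[0,-0.1,11],"turn":0,"grip":1},{"slide":[0,-0.1,13.5],"turn":0,"grip":1},{"slide":[0,-0.1,14.7],"turn":0,"grip":1},{"slide":[0,-0.1,14.7],"turn":0,"grip":1},{"slide":[0,-0.1,14.7],"turn":0,"grip":1},{"slide":[0,-0.1,12.5],"turn":0,"grip":1},{"slide":[0,-0.1,9],"turn":0,"grip":1},{"slide":[0,-0.1,6],"turn":0,"grip":1},{"slide":[0,-0.1,5],"turn":0,"grip":1},{"slide":[0,-0.1,5],"turn":0,"grip":1},{"slide":[0,-0.1,5],"turn":0,"grip":1},{"slide":[0,-0.1,8],"turn":0,"grip":1},{"slide":[0,-0.1,11],"turn":0,"grip":1},{"slide":[0,-0.1,13.5],"turn":0,"grip":1},{"slide":[0,-0.1,14.7],"turn":0,"grip":1},{"slide":[0,-0.1,14.7],"turn":0,"grip":1},{"slide":[0,-0.1,14.7],"turn":0,"grip":1}]'
```

```text
time: 7.85
eef_pos: [0.6213, -0.0016, 0.1194]
tcp_rot: [0.978, 0.207, -0.0, -0.0]
contact_force: [0.6, -0.3, -1.3]
opening: 0.177
finger_force: 39.1
```

```bash
python3 -c "
from h import *
go(.4990,-.3263,.267)
for n in('side','top'):
    p,d=look(n,n+'4');w=cloud(n,d)
    for z0,z1 in ((.012,.03),(.03,.05),(.055,.068),(.068,.08)):
        print(n,circ(near(w,.621,-.002,.065,z0,z1)))
"
python3 -m inch '[{"slide":[0,0,-2],"turn":0,"grip":1},{"slide":[0,0,-5],"turn":0,"grip":1},{"slide":[0,0,-8],"turn":0,"grip":1},{"slide":[0,0,-11],"turn":0,"grip":1},{"slide":[0,0,-13.5],"turn":0,"grip":1},{"slide":[0,0,-14.7],"turn":0,"grip":1},{"slide":[0,0,-14.7],"turn":0,"grip":1},{"slide":[0,0,-14.7],"turn":0,"grip":1}]'; python3 -c "
from h import *
go(.4990,-.3263,.267)"
```

```text
slide cm [-24.35  24.71 -14.76] t 7.85 at [ 0.6213 -0.0016  0.1194] open 0.177 F [ 0.59 -0.32 -1.3 ] 39.1
side (array([ 0.6227, -0.0038,  0.0487]), 0.0041)
side (array([ 0.6228, -0.0038,  0.0483]), 0.0115)
side (array([ 0.623 , -0.0034,  0.0482]), 0.0144)
side (array([ 0.6175, -0.0282,  0.0279]), 0.0176)
time: 8.75
eef_pos: [0.6207, -0.0016, 0.2657]
tcp_rot: [0.978, 0.207, -0.0, -0.0]
contact_force: [0.0, 0.8, -1.7]
opening: 0.167
finger_force: 39.1
slide cm [-24.3   24.74  -0.13] t 8.75 at [ 0.6207 -0.0016  0.2657] open 0.167 F [ 0.04  0.82 -1.66] 39.1h.py:18: RuntimeWarning: Mean of empty slice.
  m=q.mean(0)
  ret = um.true_divide(
Traceback (most recent call last):
  File "h.py", line 20, in circ
    s=least_squares(f,[m[0],m[1],.04] if r is None else m[:2],loss="soft_l1",f_scale=.002)
ValueError: Initial guess is outside of provided bounds
```

Canister unmoved. Carrying the brush back.

```bash
python3 -m inch '[{"slide":[-1,1,0],"turn":0,"grip":1},{"slide":[-3,3,0],"turn":0,"grip":1},{"slide":[-5.5,5.6,0],"turn":0,"grip":1},{"slide":[-8,8.1,0],"turn":0,"grip":1},{"slide":[-10.5,10.7,0],"turn":0,"grip":1},{"slide":[-13,13.2,0],"turn":0,"grip":1},{"slide":[-15.5,15.8,0],"turn":0,"grip":1},{"slide":[-18,18.3,0],"turn":0,"grip":1},{"slide":[-20.5,20.9,0],"turn":0,"grip":1},{"slide":[-22.5,22.9,0],"turn":0,"grip":1},{"slide":[-23.8,24.2,0],"turn":0,"grip":1},{"slide":[-24.3,24.7,0],"turn":0,"grip":1},{"slide":[-24.3,24.7,0],"turn":0,"grip":1},{"slide":[-24.3,24.7,0],"turn":0,"grip":1},{"slide":[-24.3,24.7,0],"turn":0,"grip":1},{"slide":[-24.3,24.7,0],"turn":0,"grip":1}]'; python3 -c "
from h import *
go(.4990,-.3263,.112)
p,d=look('side','s5')
cv2.imwrite('pics/s5c.png',cv2.resize(p[250:400,150:400,::-1],None,fx=3,fy=3))
e=ctrl.get_state()['eef_pos']
w=cloud('side',d)
for z0,z1 in((.16,.175),(.18,.2),(.2,.215)): print(circ(near(w,e[0],e[1],.035,z0,z1)))
for z0,z1 in((.03,.05),(.055,.065)): print(circ(near(w,.499,-.3267,.032,z0,z1)),near(w,.499,-.3267,.032,z0,z1).ptp if 0 else '')
"
```

```text
time: 10.35
eef_pos: [0.4997, -0.3249, 0.2664]
tcp_rot: [0.978, 0.208, 0.0, -0.0]
contact_force: [-0.5, -0.3, -1.8]
opening: 0.179
finger_force: 39.1
slide cm [-0.12  0.09 15.44] t 10.35 at [ 0.4997 -0.3249  0.2664] open 0.179 F [-0.52 -0.29 -1.8 ] 39.1
(array([ 0.4995, -0.3259,  0.0174]), 0.0001)
(array([ 0.4987, -0.3257,  0.018 ]), 0.0003)
(array([ 0.4997, -0.3259,  0.0171]), 0.0003)
(array([ 0.5018, -0.3286,  0.0233]), 0.0006) 
(array([ 0.4994, -0.3275,  0.0239]), 0.0012)
```

View pics/s5c.png

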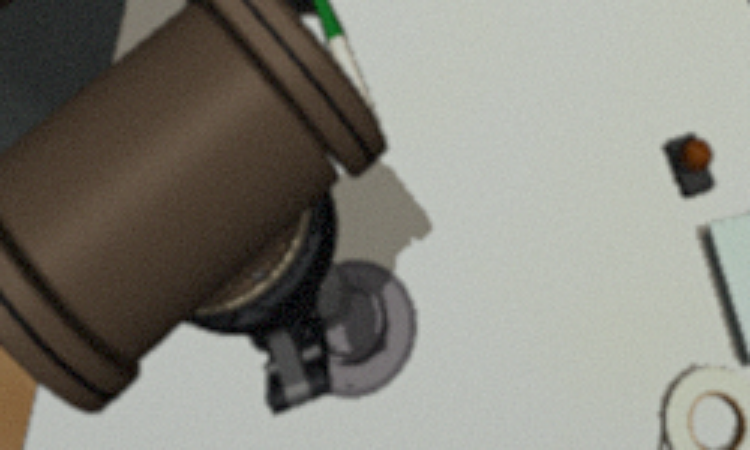

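The side crop shows the brush just above the holder cup (about (350,320) in the crop). By the same camera it is 1.7 mm too far in +y, so I correct that and lower.

```bash
python3 -m inch '[{"slide":[-0.07,0.16,0],"turn":0,"grip":1},{"slide":[-0.07,0.16,0],"turn":0,"grip":1},{"slide":[-0.07,0.16,2],"turn":0,"grip":1},{"slide":[-0.07,0.16,5],"turn":0,"grip":1},{"slide":[-0.07,0.16,7.5],"turn":0,"grip":1},{"slide":[-0.07,0.16,9],"turn":0,"grip":1},{"slide":[-0.07,0.16,10.5],"turn":0,"grip":1},{"slide":[-0.07,0.16,12],"turn":0,"grip":1},{"slide":[-0.07,0.16,13.5],"turn":0,"grip":1},{"slide":[-0.07,0.16,14.5],"turn":0,"grip":1},{"slide":[-0.07,0.16,15],"turn":0,"grip":1},{"slide":[-0.07,0.16,15.3],"turn":0,"grip":1},{"slide":[-0.07,0.16,15.3],"turn":0,"grip":1}]'; python3 -c "
from h import *
go(.4990,-.3263,.112)"
```

```text
time: 11.7
eef_pos: [0.4993, -0.3278, 0.1134]
tcp_rot: [0.978, 0.207, 0.0, 0.0]
contact_force: [0.3, -0.3, -0.3]
opening: 0.175
finger_force: 39.1
slide cm [ 0.03 -0.15  0.14] t 11.7 at [ 0.4993 -0.3278  0.1134] open 0.175 F [ 0.32 -0.34 -0.29] 39.1
```

```bash
python3 -m inch '[{"slide":[0,0,0.15],"turn":0,"grip":1},{"slide":[0,0,0.15],"turn":0,"grip":1},{"slide":[0,0,0.15],"turn":0,"grip":2.5},{"slide":[0,0,0.15],"turn":0,"grip":5},{"slide":[0,0,0.15],"turn":0,"grip":8.5},{"slide":[0,0,0.15],"turn":0,"grip":8.5},{"slide":[0,0,0.15],"turn":0,"grip":8.5},{"slide":[0,0,0.15],"turn":0,"grip":8.5},{"slide":[0,0,0.15],"turn":0,"grip":8.5},{"slide":[0,0,0.15],"turn":0,"grip":8.5},{"slide":[0,0,-1],"turn":0,"grip":8.5},{"slide":[0,0,-4],"turn":0,"grip":8.5},{"slide":[0,0,-7],"turn":0,"grip":8.5},{"slide":[0,0,-10],"turn":0,"grip":8.5},{"slide":[0,0,-12],"turn":0,"grip":8.5},{"slide":[0,0,-12.5],"turn":0,"grip":8.5},{"slide":[0,0,-12.5],"turn":0,"grip":8.5}]'; python3 -c "
from h import *
go(.4714,.3335,.238)"
```

```text
time: 13.4
eef_pos: [0.4996, -0.328, 0.2397]
tcp_rot: [0.978, 0.207, 0.001, 0.001]
contact_force: [-0.8, -0.4, -0.8]
opening: 0.995
finger_force: 0.0
slide cm [ 2.427e+01 -6.160e+01  5.000e-02] t 13.4 at [ 0.4996 -0.328   0.2397] open 0.995 F [-0.83 -0.4  -0.81] 0.0
```

```bash
python3 -m inch '[{"slide":[0.6,-1.5,0],"turn":0,"grip":8.5},{"slide":[1.8,-4.6,0],"turn":0,"grip":8.5},{"slide":[3.3,-8.4,0],"turn":0,"grip":8.5},{"slide":[4.9,-12.4,0],"turn":0,"grip":8.5},{"slide":[6.5,-16.5,0],"turn":0,"grip":8.5},{"slide":[8.1,-20.6,0],"turn":0,"grip":8.5},{"slide":[9.7,-24.6,0],"turn":0,"grip":8.5},{"slide":[11.3,-28.7,0],"turn":0,"grip":8.5},{"slide":[12.9,-32.7,0],"turn":0,"grip":8.5},{"slide":[14.5,-36.8,0],"turn":0,"grip":8.5},{"slide":[16.1,-40.9,0],"turn":0,"grip":8.5},{"slide":[17.7,-44.9,0],"turn":0,"grip":8.5},{"slide":[19.3,-49,0],"turn":0,"grip":8.5},{"slide":[20.9,-53,0],"turn":0,"grip":8.5},{"slide":[22.4,-56.9,0],"turn":0,"grip":8.5},{"slide":[23.6,-59.9,0],"turn":0,"grip":8.5},{"slide":[24.27,-61.6,0],"turn":0,"grip":8.5},{"slide":[24.27,-61.6,0],"turn":0,"grip":8.5},{"slide":[24.27,-61.6,0],"turn":0,"grip":8.5},{"slide":[24.27,-61.6,0],"turn":0,"grip":8.5}]'; python3 -c "
from h import *
for n in('side','top'):
    p,d=look(n,n+'6');w=cloud(n,d)
    for z0,z1 in((.055,.068),(.13,.15),(.15,.17),(.172,.185)):
        q=near(w,.4983,-.327,.04,z0,z1)
        if len(q)>3: print(n,z0,circ(q))
go(.4714,.3335,.045)
im=np.vstack([cv2.imread('pics/side6.png')[60:210,180:430],cv2.imread('pics/side6.png')[250:400,180:430]])
cv2.imwrite('pics/c6.png',cv2.resize(im,None,fx=2,fy=2))
"
```

```text
time: 15.4
eef_pos: [0.4704, 0.333, 0.2373]
tcp_rot: [0.978, 0.207, -0.001, 0.0]
contact_force: [-0.2, -0.3, 0.2]
opening: 0.994
finger_force: 0.0
side 0.055 (array([ 0.4989, -0.3272,  0.0226]), 0.0038)
side 0.13 (array([140.6565, -77.4653, 159.9749]), 0.0014)
side 0.15 (array([ 94.6634, -45.5299, 104.4448]), 0.0019)
side 0.172 (array([ 0.4997, -0.3291,  0.0053]), 0.0018)
top 0.055 (array([ 0.4968, -0.3263,  0.0226]), 0.0045)
top 0.13 (array([-25.6668, 100.7832, 104.4352]), 0.002)
top 0.15 (array([ 0.497 , -0.3281,  0.0077]), 0.0005)
top 0.172 (array([ 0.4967, -0.3269,  0.0055]), 0.0019)
slide cm [ 0.08 -0.05 19.3 ] t 15.5 at [0.471  0.3328 0.238 ] open 0.995 F [-0.01  0.57  0.14] 0.0
```

View pics/c6.png

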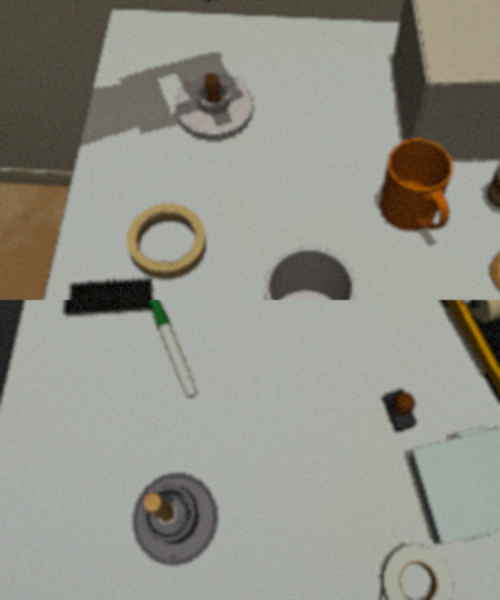

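The brush stands in its holder (crop (165,515)). The lid pair is under the gripper (crop (213,95)), with tape, canister and stamp in place. Now grip the knob.

```bash
python3 -m inch '[{"slide":[0.08,-0.05,2],"turn":0,"grip":8.5},{"slide":[0.08,-0.05,5],"turn":0,"grip":8.5},{"slide":[0.08,-0.05,8],"turn":0,"grip":8.5},{"slide":[0.08,-0.05,11],"turn":0,"grip":8.5},{"slide":[0.08,-0.05,14],"turn":0,"grip":8.5},{"slide":[0.08,-0.05,16.5],"turn":0,"grip":8.5},{"slide":[0.08,-0.05,18.2],"turn":0,"grip":8.5},{"slide":[0.08,-0.05,19],"turn":0,"grip":8.5},{"slide":[0.08,-0.05,19.15],"turn":0,"grip":8.5},{"slide":[0.08,-0.05,19.15],"turn":0,"grip":4},{"slide":[0.08,-0.05,19.15],"turn":0,"grip":3},{"slide":[0.08,-0.05,19.15],"turn":0,"grip":2.5},{"slide":[0.08,-0.05,19.15],"turn":0,"grip":1.5},{"slide":[0.08,-0.05,19.15],"turn":0,"grip":1.5},{"slide":[0.08,-0.05,19.15],"turn":0,"grip":1.5},{"slide":[0.08,-0.05,19.15],"turn":0,"grip":1.5},{"slide":[0.08,-0.05,19.15],"turn":0,"grip":1.5},{"slide":[0.08,-0.05,19.15],"turn":0,"grip":1.5}]' 60; python3 -c "
from h import *
go(.4714,.3335,.2)"
```

```text
time: 17.3
eef_pos: [0.4723, 0.3345, 0.0477]
tcp_rot: [0.978, 0.207, 0.001, 0.0]
contact_force: [-0.7, -3.0, 5.0]
opening: 0.237
finger_force: 58.6
slide cm [ -0.11   0.06 -15.23] t 17.3 at [0.4723 0.3345 0.0477] open 0.237 F [-0.66 -2.96  4.96] 58.6
```

```bash
python3 -m inch '[{"slide":[0,0,-0.5],"turn":0,"grip":1.5},{"slide":[0,0,-1.5],"turn":0,"grip":1.5},{"slide":[0,0,-3],"turn":0,"grip":1.5},{"slide":[0,0,-5],"turn":0,"grip":1.5},{"slide":[0,0,-7.5],"turn":0,"grip":1.5},{"slide":[0,0,-10],"turn":0,"grip":1.5},{"slide":[0,0,-12.5],"turn":0,"grip":1.5},{"slide":[0,0,-14.5],"turn":0,"grip":1.5},{"slide":[0,0,-15.5],"turn":0,"grip":1.5},{"slide":[0,0,-16],"turn":0,"grip":1.5},{"slide":[0,0,-16],"turn":0,"grip":1.5},{"slide":[0,0,-16],"turn":0,"grip":1.5}]'; python3 -c "
from h import *
go(.621,-.002,.2077)"
```

```text
time: 18.5
eef_pos: [0.4709, 0.3342, 0.2055]
tcp_rot: [0.978, 0.207, -0.001, 0.0]
contact_force: [0.4, -0.8, -3.8]
opening: 0.235
finger_force: 58.8
slide cm [ 0.07 36.82 -0.22] t 18.5 at [0.4709 0.3342 0.2055] open 0.235 F [ 0.45 -0.83 -3.79] 58.8
```

```bash
python3 -m inch '[{"slide":[0,0.5,0],"turn":0,"grip":1.5},{"slide":[0,1.5,0],"turn":0,"grip":1.5},{"slide":[0,3,0],"turn":0,"grip":1.5},{"slide":[0,5.5,0],"turn":0,"grip":1.5},{"slide":[0,8,0],"turn":0,"grip":1.5},{"slide":[0,10.5,0],"turn":0,"grip":1.5},{"slide":[0,13,0],"turn":0,"grip":1.5},{"slide":[0,15.5,0],"turn":0,"grip":1.5},{"slide":[0,18,0],"turn":0,"grip":1.5},{"slide":[0,20.5,0],"turn":0,"grip":1.5},{"slide":[0,23,0],"turn":0,"grip":1.5},{"slide":[0,25.5,0],"turn":0,"grip":1.5},{"slide":[0,28,0],"turn":0,"grip":1.5},{"slide":[0,30.5,0],"turn":0,"grip":1.5},{"slide":[0,33,0],"turn":0,"grip":1.5},{"slide":[0,35,0],"turn":0,"grip":1.5},{"slide":[0,36.2,0],"turn":0,"grip":1.5},{"slide":[0.07,36.8,0],"turn":0,"grip":1.5},{"slide":[0.07,36.8,0],"turn":0,"grip":1.5},{"slide":[0.07,36.8,0],"turn":0,"grip":1.5}]'; python3 -c "
from h import *
go(.621,-.002,.2077)
for n in('side','top'):
    p,d=look(n,n+'7');w=cloud(n,d);e=ctrl.get_state()['eef_pos']
    for z0,z1 in((.012,.03),(.03,.05),(.055,.068),(.068,.08)):
        q=near(w,.621,-.002,.06,z0,z1)
        if len(q)>5: print(n,'can',z0,len(q),circ(q,.051))
    for z0,z1 in((.162,.169),(.17,.178),(.175,.184),(.185,.2)):
        q=near(w,e[0],e[1],.07,z0,z1)
        if len(q)>5:
            print(n,'lid',z0,len(q),circ(q),np.round((q.min(0)+q.max(0))/2,4),np.round(np.ptp(q,0),3))
cv2.imwrite('pics/c7.png',cv2.resize(cv2.imread('pics/side7.png')[80:260,230:450],None,fx=3,fy=3))
"
```

```text
time: 20.5
eef_pos: [0.6213, -0.0008, 0.2067]
tcp_rot: [0.978, 0.208, -0.0, -0.0]
contact_force: [0.3, 0.4, -3.6]
opening: 0.234
finger_force: 59.0
slide cm [-0.08  0.09 -0.1 ] t 20.5 at [ 0.6213 -0.0008  0.2067] open 0.234 F [ 0.29  0.43 -3.65] 59.0
side can 0.012 112 (array([ 0.6227, -0.0012]), 0.0014)
side can 0.03 146 (array([ 0.6227, -0.0011]), 0.0011)
side can 0.055 96 (array([ 0.6228, -0.0012]), 0.0008)
side can 0.068 76 (array([ 0.6228, -0.0012]), 0.0007)
side lid 0.162 37 (array([ 0.621 , -0.0015,  0.0565]), 0.0004) [ 0.6207 -0.0388  0.1663] [0.107 0.039 0.005]
side lid 0.17 596 (array([ 0.622 , -0.002 ,  0.0458]), 0.0108) [ 0.6195 -0.0049  0.174 ] [0.112 0.107 0.008]
side lid 0.175 1318 (array([0.6221, 0.002 , 0.0453]), 0.0104) [ 0.6205 -0.004   0.1795] [0.114 0.11  0.009]
side lid 0.185 126 (array([ 0.6216, -0.0022,  0.0219]), 0.0046) [ 0.6203 -0.0046  0.1926] [0.046 0.042 0.015]
```

View pics/c7.png

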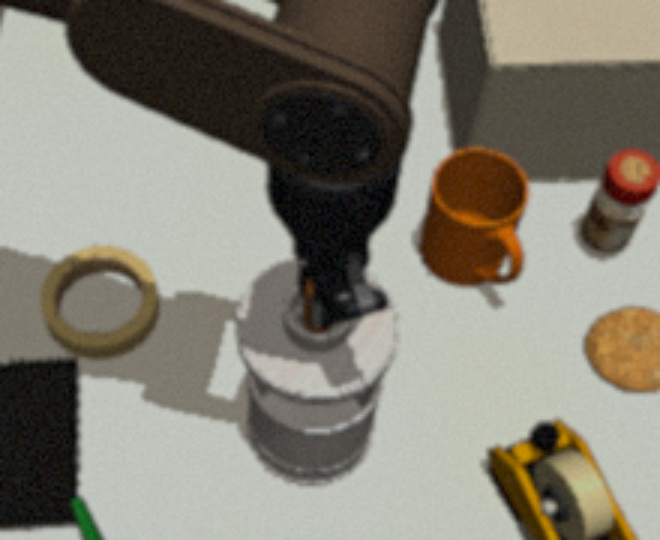

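The lid pair hangs level over the canister (crop: disc (318,330), canister (313,430)), about 1.5 mm short in x. I correct and lower to just above the rim, then slowly.

```bash
python3 -m inch '[{"slide":[0.16,0.02,0.5],"turn":0,"grip":1.5},{"slide":[0.16,0.02,1.5],"turn":0,"grip":1.5},{"slide":[0.16,0.02,2.5],"turn":0,"grip":1.5},{"slide":[0.16,0.02,3.5],"turn":0,"grip":1.5},{"slide":[0.16,0.02,4.2],"turn":0,"grip":1.5},{"slide":[0.16,0.02,4.5],"turn":0,"grip":1.5},{"slide":[0.16,0.02,4.7],"turn":0,"grip":1.5},{"slide":[0.16,0.02,4.9],"turn":0,"grip":1.5},{"slide":[0.16,0.02,5.1],"turn":0,"grip":1.5},{"slide":[0.16,0.02,5.3],"turn":0,"grip":1.5},{"slide":[0.16,0.02,5.4],"turn":0,"grip":1.5},{"slide":[0.16,0.02,5.5],"turn":0,"grip":1.5},{"slide":[0.16,0.02,5.6],"turn":0,"grip":1.5},{"slide":[0.16,0.02,5.6],"turn":0,"grip":1.5}]'; python3 -c "
from h import *
go(.6227,-.001,.1457)"
```

```text
time: 22.0
eef_pos: [0.6231, -0.001, 0.1507]
tcp_rot: [0.978, 0.207, -0.0, -0.0]
contact_force: [0.1, -0.6, -4.7]
opening: 0.233
finger_force: 59.0
slide cm [-0.03 -0.02  0.5 ] t 22.0 at [ 0.6231 -0.001   0.1507] open 0.233 F [ 0.1  -0.56 -4.7 ] 59.0
```

```bash
python3 -m inch '[{"slide":[0,0,0.1],"turn":0,"grip":1.5},{"slide":[0,0,0.2],"turn":0,"grip":1.5},{"slide":[0,0,0.3],"turn":0,"grip":1.5},{"slide":[0,0,0.35],"turn":0,"grip":1.5},{"slide":[0,0,0.4],"turn":0,"grip":1.5},{"slide":[0,0,0.4],"turn":0,"grip":1.5}]'; python3 -c "
from h import *
go(.6227,-.001,.1457)"
```

```text
time: 22.6
eef_pos: [0.6231, -0.001, 0.1467]
tcp_rot: [0.978, 0.207, -0.0, -0.0]
contact_force: [-0.0, -0.1, -4.1]
opening: 0.232
finger_force: 59.0
slide cm [-0.03 -0.02  0.1 ] t 22.6 at [ 0.6231 -0.001   0.1467] open 0.232 F [-0.03 -0.12 -4.08] 59.0
```

```bash
python3 -m inch '[{"slide":[0,0,0.05],"turn":0,"grip":1.5},{"slide":[0,0,0.1],"turn":0,"grip":1.5},{"slide":[0,0,0.15],"turn":0,"grip":1.5},{"slide":[0,0,0.15],"turn":0,"grip":1.5}]'; python3 -c "
from h import *
go(.6227,-.001,.1457)"
```

```text
time: 23.0
eef_pos: [0.6233, -0.0011, 0.1459]
tcp_rot: [0.978, 0.207, 0.0, 0.0]
contact_force: [-0.6, -0.3, -1.0]
opening: 0.235
finger_force: 59.3
slide cm [-0.05 -0.03  0.02] t 23.0 at [ 0.6233 -0.0011  0.1459] open 0.235 F [-0.62 -0.34 -1.03] 59.3
```

```bash
python3 -m inch '[{"slide":[0,0,0.05],"turn":0,"grip":1.5},{"slide":[0,0,0.05],"turn":0,"grip":1.5}]'; python3 -c "
from h import *
go(.6227,-.001,.1457)"
```

```text
time: 23.2
eef_pos: [0.6234, -0.0012, 0.1457]
tcp_rot: [0.978, 0.207, 0.0, 0.0]
contact_force: [-2.4, -0.9, 1.7]
opening: 0.237
finger_force: 59.5
slide cm [-0.06 -0.04 -0.  ] t 23.2 at [ 0.6234 -0.0012  0.1457] open 0.237 F [-2.41 -0.89  1.7 ] 59.5
```

Seated (height as expected, load now on the rim). Release, rise and look.

```bash
python3 -m inch '[{"slide":[0,0,0.03],"turn":0,"grip":1.8},{"slide":[0,0,0.03],"turn":0,"grip":2.4},{"slide":[0,0,0.03],"turn":0,"grip":3},{"slide":[0,0,0.03],"turn":0,"grip":5},{"slide":[0,0,0.03],"turn":0,"grip":8},{"slide":[0,0,0.03],"turn":0,"grip":8.5},{"slide":[0,0,0.03],"turn":0,"grip":8.5},{"slide":[0,0,0.03],"turn":0,"grip":8.5},{"slide":[0,0,0.03],"turn":0,"grip":8.5},{"slide":[0,0,-1],"turn":0,"grip":8.5},{"slide":[0,0,-3],"turn":0,"grip":8.5},{"slide":[0,0,-5],"turn":0,"grip":8.5},{"slide":[0,0,-7],"turn":0,"grip":8.5},{"slide":[0,0,-8],"turn":0,"grip":8.5},{"slide":[0,0,-8],"turn":0,"grip":8.5}]'; python3 -c "
from h import *
for n in('side','top'):
    p,d=look(n,n+'8');w=cloud(n,d)
    for z0,z1 in((.03,.05),(.068,.08),(.103,.11),(.112,.122),(.126,.137),(.145,.165),(.165,.175)):
        q=near(w,.6225,-.001,.065,z0,z1)
        if len(q)>5: print(n,z0,len(q),circ(q),np.round(np.median(q,0),4),np.round((q.min(0)+q.max(0))/2,4),np.round(np.ptp(q,0),3))
go(.6227,-.001,.118)
cv2.imwrite('pics/c8.png',cv2.resize(cv2.imread('pics/side8.png')[80:260,230:450],None,fx=3,fy=3))
"
```

```text
time: 24.7
eef_pos: [0.6243, -0.0012, 0.2276]
tcp_rot: [0.978, 0.207, 0.002, 0.001]
contact_force: [-0.9, -0.2, -0.5]
opening: 0.997
finger_force: 0.0
side 0.03 137 (array([ 0.6228, -0.001 ,  0.0511]), 0.0005) [ 0.6202 -0.0457  0.0388] [ 0.6218 -0.028   0.04  ] [0.101 0.051 0.02 ]
side 0.068 76 (array([ 0.6226, -0.0013,  0.0509]), 0.0004) [ 0.6196 -0.0469  0.0741] [ 0.6204 -0.0366  0.074 ] [0.091 0.033 0.011]
side 0.103 55 (array([ 0.6228, -0.003 ,  0.0554]), 0.0046) [ 0.6221 -0.0524  0.1071] [ 0.6223 -0.0239  0.1068] [0.108 0.069 0.006]
side 0.112 1364 (array([ 6.229e-01, -2.000e-04,  4.430e-02]), 0.0108) [ 0.617  -0.0138  0.117 ] [ 0.6233 -0.0024  0.117 ] [0.113 0.114 0.01 ]
side 0.126 89 (array([ 0.6225, -0.0033,  0.0211]), 0.006) [ 0.624  -0.0127  0.1322] [ 0.6237 -0.0044  0.1315] [0.046 0.045 0.011]
side 0.145 45 (array([ 0.6231, -0.002 ,  0.0106]), 0.0006) [ 0.6221 -0.0114  0.1562] [ 0.6229 -0.0082  0.1551] [0.02  0.011 0.02 ]
side 0.165 75 (array([ 0.6232, -0.0028,  0.0075]), 0.0025) [ 0.6232 -0.0032  0.1687] [ 0.6233 -0.0021  0.1685] [0.021 0.021 0.006]
slide cm [-1.000e-02 -0.000e+00  1.064e+01] t 24.8 at [ 0.6229 -0.001   0.2244] open 0.995 F [-0.48 -0.05 -0.12] 0.0
```

View pics/c8.png

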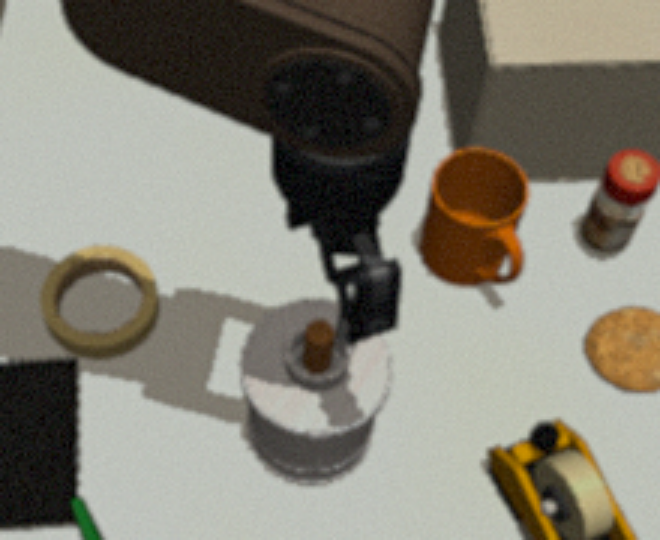

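Lids seated: the knob top is at about 0.170 and the disc at 0.117, as expected; the crop shows the disc level at (317,365), with the knob at (318,345). Now the collar.

```bash
python3 -m inch '[{"slide":[0,0,1.5],"turn":0,"grip":8.5},{"slide":[0,0,4],"turn":0,"grip":8.5},{"slide":[0,0,6.5],"turn":0,"grip":8.5},{"slide":[0,0,8.5],"turn":0,"grip":8.5},{"slide":[0,0,9.8],"turn":0,"grip":8.5},{"slide":[0,0,10.2],"turn":0,"grip":8.5},{"slide":[0,0,10.2],"turn":0,"grip":8.5},{"slide":[0,0,10.2],"turn":0,"grip":8.5}]'; python3 -c "
from h import *
go(.6227,-.001,.119);look('side');go(.6227,-.001,.119);look('side');go(.6227,-.001,.119)"
```

```text
time: 25.6
eef_pos: [0.6238, -0.0011, 0.1237]
tcp_rot: [0.978, 0.207, 0.001, 0.0]
contact_force: [0.1, -1.5, 0.5]
opening: 0.989
finger_force: 0.0
slide cm [-0.1  -0.06  0.47] t 25.6 at [ 0.6238 -0.0011  0.1237] open 0.989 F [ 0.11 -1.51  0.51] 0.0
slide cm [-0.12 -0.07  0.52] t 25.65 at [ 0.624  -0.0012  0.1242] open 1.001 F [ 0.18 -0.44 -0.16] 0.0
slide cm [-0.12 -0.07  0.53] t 25.7 at [ 0.6241 -0.0012  0.1243] open 1.0 F [ 0.15  0.06 -1.27] 0.0
```

```bash
python3 -m inch '[{"slide":[-0.1,-0.05,0.2],"turn":0,"grip":8.5},{"slide":[-0.1,-0.05,0.45],"turn":0,"grip":8.5},{"slide":[-0.1,-0.05,0.45],"turn":0,"grip":7},{"slide":[-0.1,-0.05,0.45],"turn":0,"grip":6},{"slide":[-0.1,-0.05,0.45],"turn":0,"grip":5.5},{"slide":[-0.1,-0.05,0.45],"turn":0,"grip":5.1},{"slide":[-0.1,-0.05,0.45],"turn":0,"grip":4.8},{"slide":[-0.1,-0.05,0.45],"turn":0,"grip":4.5},{"slide":[-0.1,-0.05,0.45],"turn":0,"grip":4.2},{"slide":[-0.1,-0.05,0.45],"turn":0,"grip":4.2},{"slide":[-0.1,-0.05,0.45],"turn":0,"grip":4.2},{"slide":[-0.1,-0.05,0.45],"turn":0,"grip":4.2}]' 50; python3 -c "
from h import *
go(.6227,-.001,.119)"
```

```text
time: 26.9
eef_pos: [0.6224, -0.0012, 0.1189]
tcp_rot: [0.978, 0.207, 0.0, 0.0]
contact_force: [-0.9, -1.8, 3.4]
opening: 0.536
finger_force: 51.3
slide cm [ 0.03 -0.01 -0.01] t 26.9 at [ 0.6224 -0.0012  0.1189] open 0.536 F [-0.93 -1.77  3.45] 51.3
```

```bash
python3 -m inch '[{"slide":[0,0,-0.2],"turn":0,"grip":4.2},{"slide":[0,0,-0.5],"turn":0,"grip":4.2},{"slide":[0,0,-1],"turn":0,"grip":4.2},{"slide":[0,0,-1.6],"turn":0,"grip":4.2},{"slide":[0,0,-2.3],"turn":0,"grip":4.2},{"slide":[0,0,-3],"turn":0,"grip":4.2},{"slide":[0,0,-3.8],"turn":0,"grip":4.2},{"slide":[0,0,-4.6],"turn":0,"grip":4.2},{"slide":[0,0,-5.4],"turn":0,"grip":4.2},{"slide":[0,0,-6.2],"turn":0,"grip":4.2},{"slide":[0,0,-7],"turn":0,"grip":4.2},{"slide":[0,0,-7.8],"turn":0,"grip":4.2},{"slide":[0,0,-8.6],"turn":0,"grip":4.2},{"slide":[0,0,-9.3],"turn":0,"grip":4.2},{"slide":[0,0,-9.8],"turn":0,"grip":4.2},{"slide":[0,0,-10],"turn":0,"grip":4.2},{"slide":[0,0,-10],"turn":0,"grip":4.2},{"slide":[0,0,-10],"turn":0,"grip":4.2},{"slide":[0,0,-10],"turn":0,"grip":4.2},{"slide":[0,0,-10],"turn":0,"grip":4.2}]'; python3 -c "
from h import *
go(.6227,-.001,.119)
p,d=look('side','s9');w=cloud('side',d)
for z0,z1 in((.03,.05),(.068,.08),(.1,.12),(.19,.225)):
    q=near(w,.6225,-.001,.065,z0,z1)
    if len(q)>5: print(z0,len(q),circ(q),np.round(np.median(q,0),4),np.round(np.ptp(q,0),3))
cv2.imwrite('pics/c9.png',p[:,:,::-1])
"
```

```text
time: 28.9
eef_pos: [0.6218, -0.001, 0.2178]
tcp_rot: [0.978, 0.207, -0.0, -0.0]
contact_force: [0.5, -0.2, -2.1]
opening: 0.53
finger_force: 51.3
slide cm [0.09 0.05 9.88] t 28.9 at [ 0.6218 -0.001   0.2178] open 0.53 F [ 0.49 -0.18 -2.06] 51.3
0.03 135 (array([ 0.6228, -0.0013,  0.051 ]), 0.0006) [ 0.6197 -0.0461  0.0391] [0.098 0.042 0.02 ]
0.068 84 (array([ 0.6228, -0.0012,  0.0509]), 0.0004) [ 0.6196 -0.0469  0.0743] [0.096 0.034 0.012]
0.1 769 (array([0.623 , 0.0054, 0.0456]), 0.0099) [ 0.6218 -0.0267  0.1128] [0.102 0.065 0.018]
0.19 1415 (array([ 6.259e-01, -4.000e-04,  4.760e-02]), 0.0095) [ 0.6094 -0.0243  0.216 ] [0.113 0.107 0.023]
```

View pics/c9.png

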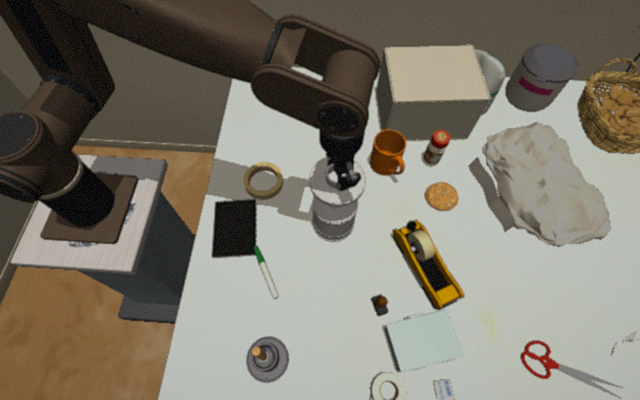

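The outer lid is held level at (338,180), the inner lid is seated below it (flange about 0.113 m), the brush is in its holder at (265,357), and tape and stamp are unmoved. Handing in.

```bash
python3 -c "
from plant import ctrl
print(ctrl.sign_off())"
```

```text
the job is handed in; nothing more can be done
None
```

I brushed the canister out twice and stood the brush back in its holder. Then I seated both lids, lifted the outer lid about 100 mm clear, and handed the job in still holding it level after about 29 s; the sign-off returned no verdict.

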